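# Set the end cap of a fly reel

### The job

The knurled end cap on top of the fly reel in the bench stand has only been started on its thread. Taking it with a light grip so that its thin wall is not dented, screw it down clockwise until it bottoms out, then back it off a quarter turn so that the spool spins freely, and finish still holding the cap in the gripper at that setting, ready for me to fit the lock screw. Leave the other things on the bench where they are.

Things in the scene. Friction and masses are not known exactly. Their poses are not given: they have to be found in the camera images.
- reel: Fly reel, 96 mm across, dark spoked back plate up (89 mm high), held by its foot in a stand with a bolted-down grey base (150 x 170 mm): fixed. Origin on the vertical axis of reel and cap, at the table's surface; x points to the wooden seat stub and its two steel posts, 69 mm off (84 mm high). Hub under the cap: radius 25 mm up to 90 mm high, 15.5 mm above 93 mm. Only the cap stands higher.
- cap: The end cap: plain aluminium, knurled, round, 38 mm across, 18 mm tall, on top in the middle of the reel. Origin at the centre of its underside, 102 mm above the table when bottomed and 2 mm higher per turn unscrewed; z up, x towards the small dark lock screw hole and index groove on its top. Thin-walled: more than 60 N per finger dents it, 25 to 30 N per finger is plenty.
- cap_top (a point): Centre of the cap's top face, 18 mm above the cap's origin, same axes. It is 120 mm above the table when bottomed.
- cap_thread (a joint): How far the cap is unscrewed, in rad: 0 when bottomed out (it stops dead), growing anticlockwise seen from above; a quarter turn is 1.57. Right-hand thread, already started: clockwise from above screws down. Starts 3.1 to 5.6 short of bottom, cannot come off, drags with about 0.06 N m and stays where it is left.
- jar: Small amber jar with a white lid, 38 mm across, 50 mm tall; a bystander. Origin at the centre of its underside.
- stacker: Brass hair stacker, 32 mm across, 66 mm tall, stepped cylinder; a bystander. Origin at the centre of its underside.
- driver: Small wooden-handled screwdriver, 160 mm long, lying along its x axis; a bystander. Origin in its middle, underneath.
- tube: Black tube with a brass band, 150 mm long, 26 mm thick, lying along its x axis; a bystander. Origin in its middle, underneath.
Not all that is in view belongs to the job. What is shaped like the reel but turquoise is not meant.

How it is judged (in metres and radians):
On the way, in this order (a step that is already met when the one before it is completed fails the run):
1. the cap is screwed down until it bottoms out (value of joint cap_thread below 0.08 rad), for 0.1 s.
2. the cap is backed off a quarter turn, in the gripper (value of joint cap_thread between 1.27 and 1.87 rad and contact force between the fingers and cap above 8 N), for 0.2 s.
At the end, for the whole second after the job is handed in: After bottoming out (within about 5 degrees of the stop), the cap stands a quarter turn back from the stop, within 17 degrees (1.27 to 1.87 rad), at rest and gripped by the fingers with more than 8 N (all of step 2 and velocity of joint cap_thread between -0.1 and 0.1 rad/s); the arm keeps its last pose, push and grip.
It fails at once if the cap is squeezed hard enough to dent (contact force between the fingers and cap above 140 N).
It fails at once if another thing on the bench is displaced by more than 30 mm or tipped over (distance of any of jar, stacker, driver, tube from where it was at the start of the episode above 0.03 m or angle between any of jar, stacker's own z axis and vertical above 0.5 rad).
It also fails if it takes over 58 s, if anything falls off the work surface, if the arm or the gripper's body presses on something with over 40 N, if the wrist force passes 120 N, or if a joint passes its speed limit or range.

### The arm

A 7-joint arm with a two-finger parallel gripper is mounted at the origin on the work surface. World frame = base frame: x ahead of the robot, y to its left, z up, the work surface at z = 0. Lengths are in m, angles in degrees, forces in N, time in s.
With the tool pointing down it reaches from about 0.425 to 0.875 m from the base axis. Payload 4.7 kg.
Tool frame: the origin (TCP) lies between the finger pads; the fingertips stand 22 mm ahead of it and the grasp point (between the pads) lies 3 mm ahead of it; z points along the fingers, y is the line along which they close (so a half turn about z gives the same grasp; the last joint's range is limited). The gripper opens to 87 mm and grips with 3 to 60 N. Pads are 19 mm wide; open, the fingers measure 117 mm over their backs; the gripper's body (75 mm by 190 mm) begins 51 mm behind the grasp point.
Start: joints at [-74.078, 18.392, -4.016, 83.108, 1.295, 78.541, -3.26], TCP at [0.17, 0.628, 0.245] pointing down, gripper open.
Joint ranges: [-163.93, 163.93], [-17.29, 119.83], [-79.2, 71.16], [3.27, 140.29], [-89.18, 269.18], [5.43, 117.66], [-154.24, 154.24]. Speed limits (degrees/s): [147.25, 147.25, 180, 180, 180, 180, 180].

### API

Orientations are given as [roll, pitch, yaw] about the fixed x, y, z axes, in that order (R = Rz(yaw) Ry(pitch) Rx(roll)).
In Python, from cell import env gives the robot as it stands.
- The arm moves only by the tool drive_tool, never from a script. Its argument "moves" is a list of rows, each a list of 3 entries, a list of its own where there are three numbers: the shift along the tool's x, y, z in mm, then the turn, a rotation vector about the tool's x, y, z in rad, then the closure, from 0 (fully open) to 1 (shut). In form: [[[x, y, z], [wx, wy, wz], jaw], ...]. A call has 1 to 12 rows; each row shifts and turns the commanded pose from where the row before left it, along the tool's axes as they then stand; what a row does not reach is not made up. A row lasts 1/12 s, in which the tool goes at most 41.7 mm and 7.16 degrees, less where a joint would pass 70% of its speed; a pose out of reach is approached as far as the arm can. A call with a gripper value outside its range is refused whole. The fingers move at their own pace and stop on an object; "newtons" is the grip in N (left out, the last holds). Time passes only in rows, so rows that do not move let the fingers close. It gives the time, the measured TCP pose, the force, the opening and the grip force at its end, in the units of the state.
- env.get_obs(): the state, without advancing time (a new reading comes with each control period).
- env.read_camera(name): name is "side" or "top" or "wrist"; returns (picture, depth): 480x640x3 uint8, blue, green, red; 480x640 float32, m along the optical axis (not along the pixel's ray), 0 where there is no reading.
- env.get_calibration(name): a dict with "fx", "fy", "cx", "cy" (pixels), "k1" (the pictures are not rectified: a ray, as slopes to the right and down, at radius r is drawn at 1 + k1 r^2 times it, then the intrinsics apply), "T" (4x4, takes a point from camera to world coordinates). Camera axes: x right, y down, z forward; pixel columns grow to the right and rows downward; lengths in m; the calibration is good to about 2 mm. A picture is of the moment at which its call begins: read the wrist's pose just before it. get_calibration takes no time and is no camera call; for the wrist camera it gives the pose at the moment of the call.
- env.sign_off(): hands the job in; it is judged then, once.
The state is a dict: "time_s": time; "qpos": joint angles; "joint_velocities": joint speeds; "effort": joint torques, N m; "tool_pos": TCP position; "tool_rot": TCP orientation; "force": force on the tool from outside, world axes, zero at the start; "wrist_torque": the same for the moment, N m; "grip_width": finger opening in m; "grasp_force": force on a finger pad.
Only numpy, scipy, OpenCV 4.12 (cv2) and the standard library are available. Lean on these libraries where they do the work, as an engineer would, in place of code of your own. Each camera call takes 0.05 s, during which the arm holds its last target. There are 200 camera calls.

## Working session

There is one attempt and no reset: what is moved stays moved. The work goes in short steps, Python scripts to look and compute and a tool call to move; the robot and the scene stay as the last step left them, time stands still between calls to the robot, and variables do not carry over. Pictures are saved under pics/ and viewed, at most 10 in all, crops included, and the job is handed in when it is done.

Besides the shell and the picture viewer there is one more tool, called after ">>>" by a JSON object that holds its "op" and its "data", one argument or row to a line. drive_tool: Moves the arm, as the interface text tells. Its arguments: {"type":"object","properties":{"moves":{"type":"array"},"newtons":{"type":"number"}},"required":["moves"]}

```bash
mkdir -p pics; cat > h.py <<'E'
import numpy as np, cv2
from cell import env
def world(c,d,u,v,z=None):
    # pixel -> world by depth, or by plane height z
    K=np.array([[c['fx'],0,c['cx']],[0,c['fy'],c['cy']],[0,0,1.]])
    r=cv2.undistortPoints(np.array([[[u,v]]],float),K,np.array([c['k1'],0,0,0.]))[0,0]
    r=np.array([r[0],r[1],1]);T=np.array(c['T'])
    if z is None: s=d[int(round(v)),int(round(u))]
    else: s=(z-T[2,3])/(T[:3,:3]@r)[2]
    return T[:3,:3]@(r*s)+T[:3,3]
E
python3 - <<'E'
from h import *
o=env.get_obs();print(o)
for n in ("top","side"):
    p,d=env.read_camera(n);cv2.imwrite(f'pics/{n}1.png',p);np.save(n+'.npy',d);c=env.get_calibration(n);print(n,c)
E
```

```text
{'time_s': 0.0, 'qpos': array([-74.07832679,  18.43980561,  -4.01448164,  83.17595569,
         1.29314867,  78.54003567,  -3.26101108]), 'joint_velocities': array([-0.0640112 , -0.00313679,  0.06026237,  0.00325948,  0.02789522,
       -0.00851412, -0.07769268]), 'effort': array([ 2.99107887e-04, -4.91294360e+01, -4.03776057e-01, -3.12525129e+01,
       -6.39297534e-02,  4.35497565e-02,  1.52661114e-04]), 'tool_pos': array([0.16939196, 0.62700471, 0.24344363]), 'tool_rot': array([-1.79889339e+02,  4.28837068e-03,  1.64885727e+02]), 'force': array([-0.39418003,  0.50610779,  0.33712839]), 'wrist_torque': array([0.00579879, 0.0323067 , 0.01071924]), 'grasp_force': 0.0, 'grip_width': 0.08706496316078371}
top {'fx': 528.9408531211461, 'fy': 528.9408531211461, 'cx': 316.8151689923607, 'cy': 245.504482068802, 'k1': -0.07183716944243124, 'T': array([[ 0.01608225, -0.99594156,  0.08855378,  0.48475311],
       [-0.99981849, -0.01692302, -0.00875192,  0.07662526],
       [ 0.010215  , -0.08839695, -0.99603295,  1.34958311],
       [ 0.        ,  0.        ,  0.        ,  1.        ]])}
side {'fx': 466.9986703487778, 'fy': 466.9986703487778, 'cx': 315.4739458545838, 'cy': 243.90212714053544, 'k1': 0.029210606157372483, 'T': array([[ 0.82835322, -0.38302106,  0.40881024,  0.19451871],
       [-0.55996111, -0.54452713,  0.62444677, -0.54451512],
       [-0.01656799, -0.74618033, -0.66553769,  0.7404539 ],
       [ 0.        ,  0.        ,  0.        ,  1.        ]])}
```

View pics/top1.png

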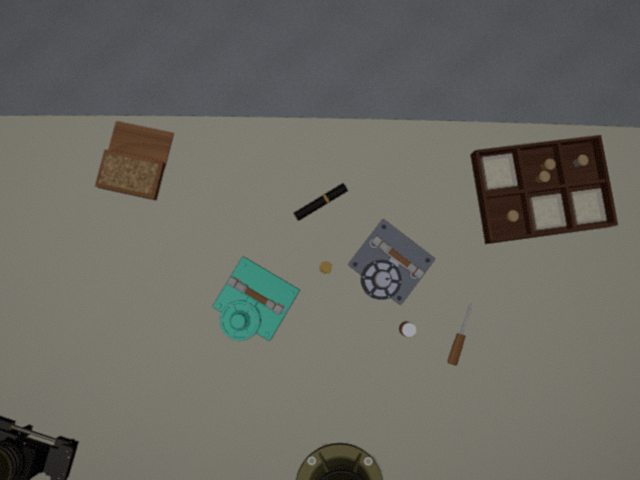

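View pics/side1.png

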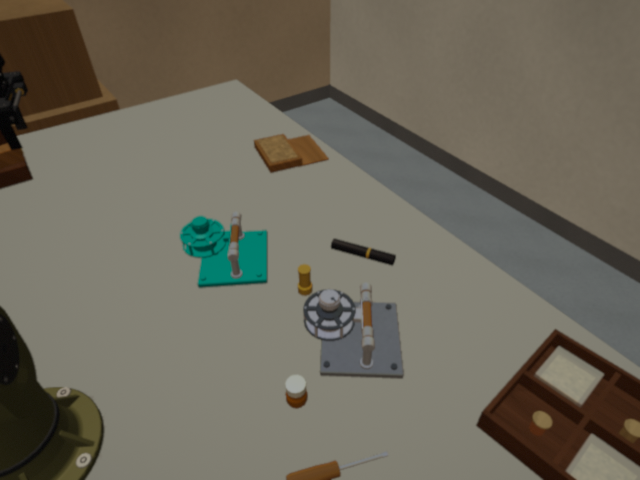

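The images show two candidates: the dark-spoked reel on the grey base (cap at top 382,279, side 330,300), and the turquoise look-alike (top 239,320, side 200,225). The jar lid at top (408,329) is also round and light. I choose the dark/grey reel and check it in a close crop.

```bash
python3 - <<'E'
from h import *
p=cv2.imread('pics/top1.png');s=cv2.imread('pics/side1.png')
a=cv2.resize(p[240:320,340:440],(800,600)[:1]+(640,) if 0 else (400,320),interpolation=cv2.INTER_CUBIC)
b=cv2.resize(s[265:345,290:390],(400,320),interpolation=cv2.INTER_CUBIC)
cv2.imwrite('pics/crop1.png',np.hstack([a,b]))
d=np.load('top.npy');c=env.get_calibration('top')
for n,u,v,z in [('cap',382.5,279,.121),('reel',381.5,280,.089),('stub',400,257,.084),('jar',408,329,.05),('stacker',325,267,.066),('tube',321,202,.026),('driver',459,337,.02),('turq',239,320,.12)]:
    print(n,world(c,d,u,v,z).round(4),world(c,d,u,v).round(4))
E
```

```text
cap [ 0.5184 -0.0881  0.121 ] [ 0.5184 -0.0881  0.1215]
reel [ 0.5169 -0.0901  0.089 ] [ 0.5161 -0.0862  0.1183]
stub [ 0.5729 -0.1351  0.084 ] [ 0.5733 -0.1359  0.0791]
jar [ 0.399  -0.1612  0.05  ] [ 0.3991 -0.161   0.0507]
stacker [0.5468 0.0446 0.066 ] [0.5467 0.0447 0.0683]
tube [0.7132 0.0562 0.026 ] [0.7134 0.0562 0.0247]
driver [ 0.3784 -0.2957  0.02  ] [ 0.379  -0.2937  0.0271]
turq [0.4184 0.2427 0.12  ] [0.4185 0.2424 0.1222]
```

View pics/crop1.png

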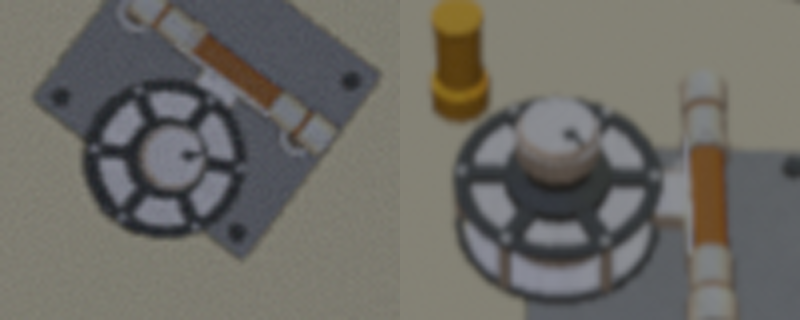

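Crop: dark-spoked reel on the grey base, with the aluminium cap at crop (172,157), i.e. top (383,279), and the groove pointing right. The choice is confirmed, and the cap is at about (0.518,-0.088). I go there by an arc.

>>> {"op": "drive_tool", "data": {
  "moves": [
    [[-31.2, -17.7, 0], [0, 0, 0], 0],
    [[-31.2, -17.7, 0], [0, 0, 0], 0],
    [[-31.2, -17.7, 0], [0, 0, 0], 0],
    [[-31.2, -17.7, 0], [0, 0, 0], 0],
    [[-31.2, -17.7, 0], [0, 0, 0], 0],
    [[-31.2, -17.7, 0], [0, 0, 0], 0],
    [[-31.2, -17.7, 0], [0, 0, 0], 0],
    [[-31.2, -17.7, 0], [0, 0, 0], 0],
    [[-31.2, -17.7, 0], [0, 0, 0], 0]
  ],
  "newtons": 28
}}

```text
time_s: 0.85
tool_pos: [0.3999, 0.3989, 0.2443]
tool_rot: [-180.0, -0.0, 164.9]
force: [-0.3, 0.5, -0.1]
grip_width: 0.0869
grasp_force: 0.0
```

>>> {"op": "drive_tool", "data": {
  "moves": [
    [[-17.2, -31.5, 0], [0, 0, 0], 0],
    [[-17.2, -31.5, 0], [0, 0, 0], 0],
    [[-17.2, -31.5, 0], [0, 0, 0], 0],
    [[-17.2, -31.5, 0], [0, 0, 0], 0],
    [[-17.2, -31.5, 0], [0, 0, 0], 0],
    [[-17.2, -31.5, 0], [0, 0, 0], 0],
    [[-17.2, -31.5, 0], [0, 0, 0], 0],
    [[-17.2, -31.5, 0], [0, 0, 0], 0],
    [[-17.2, -31.5, 0], [0, 0, 0], 0],
    [[-17.2, -31.5, 0], [0, 0, 0], 0],
    [[-17.2, -31.5, 0], [0, 0, 0], 0],
    [[-17.2, -31.5, 0], [0, 0, 0], 0]
  ]
}}

```text
time_s: 1.85
tool_pos: [0.4996, -0.02, 0.2444]
tool_rot: [180.0, -0.0, 164.9]
force: [1.0, 0.7, 0.3]
grip_width: 0.0871
grasp_force: 0.0
```

```bash
python3 - <<'E'
from h import *
o=env.get_obs();print(o['time_s'],o['qpos'].round(1),o['tool_pos'],o['tool_rot'])
E
```

```text
1.85 [-30.7  -0.8  29.9 104.9   0.4  75.8  74. ] [ 0.49957066 -0.01997524  0.24441822] [ 1.79978344e+02 -1.00734240e-02  1.64892901e+02]
```

>>> {"op": "drive_tool", "data": {
  "moves": [
    [[-17.6, -30.7, 0], [0, 0, 0], 0],
    [[-17.6, -30.7, 0], [0, 0, 0], 0],
    [[0, 0, 0], [0, 0, -0.12], 0],
    [[0, 0, 0], [0, 0, -0.12], 0],
    [[0, 0, 0], [0, 0, -0.12], 0],
    [[0, 0, 0], [0, 0, -0.12], 0],
    [[0, 0, 0], [0, 0, -0.12], 0],
    [[0, 0, 0], [0, 0, -0.12], 0],
    [[0, 0, 0], [0, 0, -0.12], 0],
    [[0, 0, 0], [0, 0, -0.12], 0],
    [[0, 0, 0], [0, 0, -0.12], 0],
    [[0, 0, 0], [0, 0, 0], 0]
  ]
}}

```text
time_s: 2.85
tool_pos: [0.5175, -0.0866, 0.2442]
tool_rot: [180.0, -0.0, -133.1]
force: [-0.4, -0.4, -0.6]
grip_width: 0.0867
grasp_force: 0.0
```

```bash
python3 - <<'E'
from h import *
o=env.get_obs();print(o['time_s'],o['qpos'].round(1),o['tool_pos'],o['tool_rot'])
c=env.get_calibration('wrist');p,d=env.read_camera('wrist');cv2.imwrite('pics/w1.png',p);np.save('w1.npy',d);np.save('w1c.npy',c,allow_pickle=True);print(c)
K=np.array([[c['fx'],0,c['cx']],[0,c['fy'],c['cy']],[0,0,1.]]);T=np.array(c['T']);Ti=np.linalg.inv(T)
print(cv2.projectPoints(np.array([[.518,-.088,.121]]),cv2.Rodrigues(Ti[:3,:3])[0],Ti[:3,3],K,np.array([c['k1'],0,0,0.]))[0])
E
```

```text
2.85 [-24.8   2.8  32.6 101.9  -1.5  75.8 145.2] [ 0.51746488 -0.08661823  0.24417224] [ 1.79968028e+02 -2.18271332e-02 -1.33063590e+02]
{'fx': 417.1587869103286, 'fy': 417.1587869103286, 'cx': 318.94591283168967, 'cy': 242.3050940662452, 'k1': -0.0067394859129175436, 'T': array([[-7.30917670e-01,  6.50989977e-01,  2.04869251e-01,
         4.60777483e-01],
       [ 6.82464927e-01,  6.97642801e-01,  2.18027855e-01,
        -1.48528660e-01],
       [-9.91610434e-04,  2.99176490e-01, -9.54197278e-01,
         3.83892519e-01],
       [ 0.00000000e+00,  0.00000000e+00,  0.00000000e+00,
         1.00000000e+00]])}
[[[318.55930673 243.55671185]]]
```

View pics/w1.png

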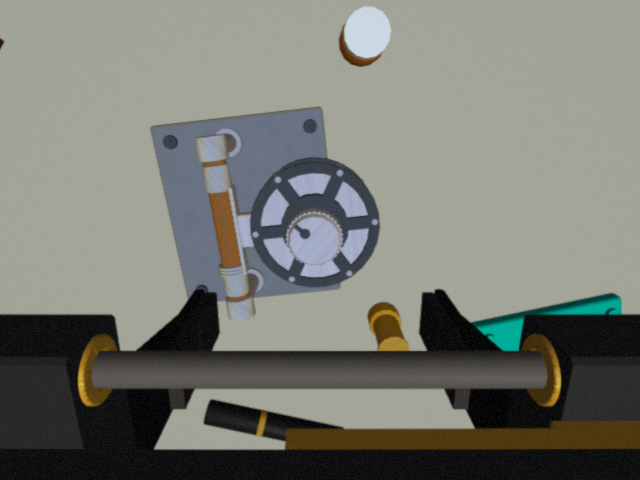

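The wrist picture shows the cap top centred near (315,239), with the lock-screw hole and groove at (305,234)→(296,228). The jar is at (366,33), clear of the work.

```bash
python3 - <<'E'
from h import *
c=np.load('w1c.npy',allow_pickle=True).item();d=np.load('w1.npy')
print([world(c,d,u,v).round(4) for u,v in [(315,239),(325,245),(310,250)]],[world(c,d,u,v,.1215).round(4) for u,v in [(315.5,239),(288,239),(343,239),(315,211),(315,266)]])
a=world(c,d,305,234,.1215)-world(c,d,315.5,239,.1215);print(np.degrees(np.arctan2(a[1],a[0])))
# depth mask of the cap top
P=np.array([[world(c,d,u,v) for u in range(280,352)] for v in range(200,280)])
m=(P[...,2]>.117)&(P[...,2]<.126);vv,uu=np.nonzero(m)
q=P[m];print(np.median(q[:,2]),(q.max(0)+q.min(0))/2,q.mean(0),np.ptp(q,axis=0))
(cx,cy),r=cv2.minEnclosingCircle(np.c_[uu+280,vv+200].astype(np.float32));print(cx,cy,r)
p=cv2.imread('pics/w1.png');cv2.imwrite('pics/w1c.png',cv2.resize(p[195:285,265:365],(800,720),interpolation=cv2.INTER_CUBIC)[:600])
E
```

```text
[array([ 0.5174, -0.0921,  0.1217]), array([ 0.5156, -0.0843,  0.1209]), array([ 0.525 , -0.0888,  0.1219])] [array([ 0.5172, -0.0918,  0.1215]), array([ 0.5304, -0.1041,  0.1215]), array([ 0.504 , -0.0794,  0.1215]), array([ 0.5046, -0.1058,  0.1215]), array([ 0.5304, -0.0782,  0.1215])]
-69.51537055481232
0.12121346357374807 [ 0.51926605 -0.09196234  0.12027879] [ 0.51826268 -0.09247638  0.12102153] [0.03715314 0.03702494 0.00655568]
313.7904357910156 239.0439910888672 28.22899055480957
```

View pics/w1c.png

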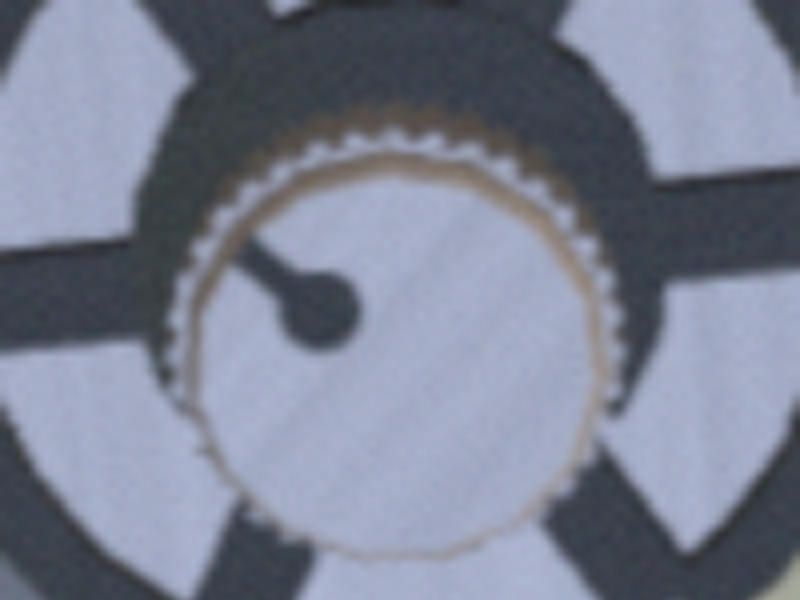

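>>> {"op": "drive_tool", "data": {
  "moves": [
    [[2.9, -3.4, 0], [0, 0, 0], 0],
    [[0, 0, 30], [0, 0, 0], 0],
    [[0, 0, 30], [0, 0, 0], 0],
    [[0, 0, 30], [0, 0, 0], 0],
    [[0, 0, 25], [0, 0, 0], 0.2],
    [[0, 0, 12], [0, 0, 0], 0.4],
    [[0, 0, 0], [0, 0, 0], 0.4],
    [[0, 0, 0], [0, 0, 0], 0.4]
  ],
  "newtons": 26
}}

```text
time_s: 3.57
tool_pos: [0.5184, -0.0915, 0.1179]
tool_rot: [-180.0, -0.0, -133.3]
force: [0.8, -0.1, 0.3]
grip_width: 0.0679
grasp_force: 0.0
```

>>> {"op": "drive_tool", "data": {
  "moves": [
    [[0, 0, 0], [0, 0, 0], 0.5],
    [[0, 0, 0], [0, 0, 0], 0.6],
    [[0, 0, 0], [0, 0, 0], 0.8],
    [[0, 0, 0], [0, 0, 0], 1],
    [[0, 0, 0], [0, 0, 0], 1],
    [[0, 0, 0], [0, 0, 0], 1]
  ]
}}

```text
time_s: 4.07
tool_pos: [0.5183, -0.0906, 0.1183]
tool_rot: [180.0, 0.1, -133.2]
force: [-2.9, 2.3, 6.4]
grip_width: 0.0371
grasp_force: 26.0
```

```bash
python3 - <<'E'
from h import *
o=env.get_obs();print(o)
c=env.get_calibration('wrist');p,d=env.read_camera('wrist');cv2.imwrite('pics/w2.png',p)
E
```

```text
{'time_s': 4.0667, 'qpos': array([-22.81607425,   9.94691406,  32.73571413, 110.42617076,
        -6.18863621,  61.32090403, 149.28212497]), 'joint_velocities': array([ 0.11739711,  0.03277813, -0.07400563,  0.09569484,  0.0600386 ,
       -0.15719454,  0.01904595]), 'effort': array([ 6.29107207e-01, -2.98688149e+01,  3.41117822e+00, -2.70166397e+01,
        4.54027271e-01, -9.98262875e-01,  2.16778385e-02]), 'tool_pos': array([ 0.51831659, -0.09058297,  0.11832351]), 'tool_rot': array([ 1.79964779e+02,  5.72926006e-02, -1.33222673e+02]), 'force': array([-2.8823871 ,  2.25620619,  6.43807702]), 'wrist_torque': array([ 0.48500217,  0.59677945, -0.04258992]), 'grasp_force': 25.997895430773497, 'grip_width': 0.037140554322180636}
```

View pics/w2.png

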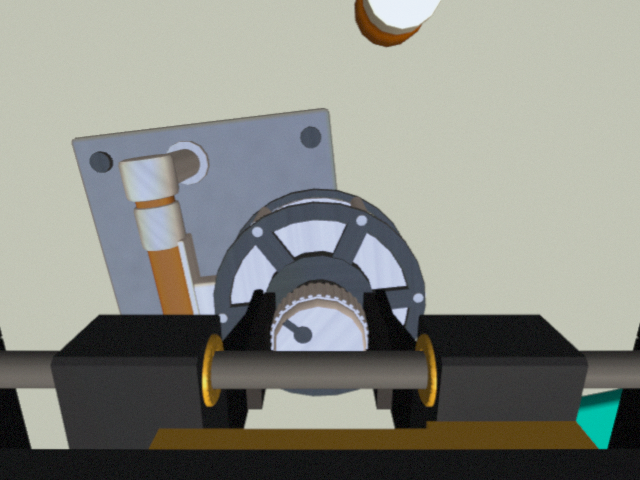

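The wrist view shows the cap gripped between the pads, with the hole at (302,334). Now I screw it down.

>>> {"op": "drive_tool", "data": {
  "moves": [
    [[-0.6, 0.6, 0], [0, 0, 0], 1],
    [[0, 0, 0.04], [0, 0, 0.12], 1],
    [[0, 0, 0.04], [0, 0, 0.12], 1],
    [[0, 0, 0.04], [0, 0, 0.12], 1],
    [[0, 0, 0.04], [0, 0, 0.12], 1],
    [[0, 0, 0.04], [0, 0, 0.12], 1],
    [[0, 0, 0.04], [0, 0, 0.12], 1],
    [[0, 0, 0.04], [0, 0, 0.12], 1],
    [[0, 0, 0.04], [0, 0, 0.12], 1],
    [[0, 0, 0.04], [0, 0, 0.12], 1],
    [[0, 0, 0.04], [0, 0, 0.12], 1],
    [[0, 0, 0.04], [0, 0, 0.12], 1]
  ]
}}

```text
time_s: 5.12
tool_pos: [0.5182, -0.0894, 0.1179]
tool_rot: [179.9, -0.1, 150.8]
force: [-4.1, 2.6, 7.0]
grip_width: 0.0374
grasp_force: 26.0
```

```bash
cat > st.py <<'E'
from h import *
o=env.get_obs();print(o['time_s'],o['qpos'].round(1),o['tool_pos'].round(4),o['tool_rot'].round(1),'F',o['force'].round(1),'T',o['wrist_torque'].round(3),o['grasp_force'])
E
python3 st.py
```

```text
5.1167 [-30.4  10.8  41.1 110.7  -8.2  61.4  75. ] [ 0.5182 -0.0894  0.1179] [ 1.799e+02 -1.000e-01  1.508e+02] F [-4.1  2.6  7. ] T [0.499 0.753 0.016] 25.9898532461375
```

>>> {"op": "drive_tool", "data": {
  "moves": [
    [[0.6, 0, 0], [0, 0, 0.12], 1],
    [[0, 0, 0.04], [0, 0, 0.12], 1],
    [[0, 0, 0.04], [0, 0, 0.12], 1],
    [[0, 0, 0.04], [0, 0, 0.12], 1],
    [[0, 0, 0.04], [0, 0, 0.12], 1],
    [[0, 0, 0.04], [0, 0, 0.12], 1],
    [[0, 0, 0.04], [0, 0, 0.12], 1],
    [[0, 0, 0.04], [0, 0, 0.12], 1],
    [[0, 0, 0.04], [0, 0, 0.12], 1],
    [[0, 0, 0.04], [0, 0, 0.12], 1],
    [[0, 0, 0.04], [0, 0, 0.12], 1],
    [[0, 0, 0.04], [0, 0, 0.12], 1]
  ]
}}

```text
time_s: 6.12
tool_pos: [0.5193, -0.0889, 0.1175]
tool_rot: [179.8, -0.1, 68.4]
force: [1.4, 1.7, 2.1]
grip_width: 0.037
grasp_force: 26.0
```

```bash
python3 st.py; python3 -c "
from h import *
p,d=env.read_camera('wrist');cv2.imwrite('pics/w3.png',cv2.resize(p[270:400,230:410],(720,520)))"
```

```text
6.1167 [-40.1  12.7  52.5 111.  -11.6  61.5  -4.4] [ 0.5193 -0.0889  0.1175] [ 1.798e+02 -1.000e-01  6.840e+01] F [1.4 1.7 2.1] T [ 0.412 -0.228  0.014] 25.991210164502263
```

View pics/w3.png

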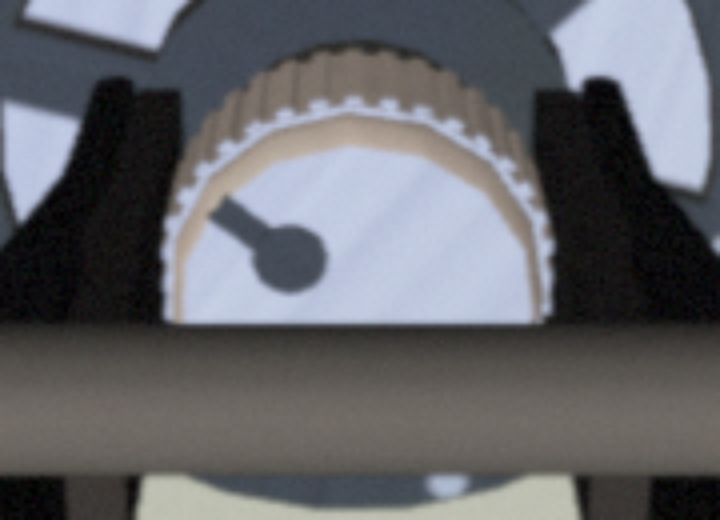

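The hole is still at (302,334) in the gripper view, so nothing has slipped after 2.76 rad. I continue, watching q3.

>>> {"op": "drive_tool", "data": {
  "moves": [
    [[0, 0, 0.04], [0, 0, 0.12], 1],
    [[0, 0, 0.04], [0, 0, 0.12], 1],
    [[0, 0, 0.04], [0, 0, 0.12], 1],
    [[0, 0, 0.04], [0, 0, 0.12], 1],
    [[0, 0, 0.04], [0, 0, 0.12], 1],
    [[0, 0, 0.04], [0, 0, 0.12], 1],
    [[0, 0, 0.04], [0, 0, 0.12], 1]
  ]
}}

```text
time_s: 6.75
tool_pos: [0.5199, -0.0895, 0.1173]
tool_rot: [179.9, -0.3, 20.4]
force: [3.0, 1.2, 1.8]
grip_width: 0.0371
grasp_force: 26.0
```

```bash
python3 st.py
```

```text
6.75 [-47.   15.2  61.1 111.1 -15.2  62.  -49.1] [ 0.5199 -0.0895  0.1173] [179.9  -0.3  20.4] F [3.  1.2 1.8] T [ 0.237 -0.622  0.069] 25.991811621934175
```

No bottom yet at 3.60 rad, and q3 is nearing its range. I release, wind back 150° and regrip.

>>> {"op": "drive_tool", "data": {
  "moves": [
    [[0, 0, 0], [0, 0, 0], 0.35],
    [[0, 0, 0], [0, 0, 0], 0.35],
    [[0, 0, 0], [0, 0, 0], 0.35],
    [[0, 0, 0], [0, 0, -0.12], 0.35],
    [[0, 0, 0], [0, 0, -0.12], 0.35],
    [[0, 0, 0], [0, 0, -0.12], 0.35],
    [[0, 0, 0], [0, 0, -0.12], 0.35],
    [[0, 0, 0], [0, 0, -0.12], 0.35],
    [[0, 0, 0], [0, 0, -0.12], 0.35],
    [[0, 0, 0], [0, 0, -0.12], 0.35],
    [[0, 0, 0], [0, 0, -0.12], 0.35],
    [[0, 0, 0], [0, 0, -0.12], 0.35]
  ]
}}

```text
time_s: 7.75
tool_pos: [0.5169, -0.0904, 0.116]
tool_rot: [-179.9, 0.0, 82.9]
force: [0.1, -0.2, -0.4]
grip_width: 0.0566
grasp_force: 0.0
```

>>> {"op": "drive_tool", "data": {
  "moves": [
    [[0, 0, 0], [0, 0, -0.12], 0.35],
    [[0, 0, 0], [0, 0, -0.12], 0.35],
    [[0, 0, 0], [0, 0, -0.12], 0.35],
    [[0, 0, 0], [0, 0, -0.12], 0.35],
    [[0, 0, 0], [0, 0, -0.12], 0.35],
    [[0, 0, 0], [0, 0, -0.12], 0.35],
    [[0, 0, 0], [0, 0, -0.12], 0.35],
    [[0, 0, 0], [0, 0, -0.12], 0.35],
    [[0, 0, 0], [0, 0, -0.12], 0.35],
    [[0, 0, 0], [0, 0, -0.12], 0.35],
    [[0, 0, 0], [0, 0, -0.12], 0.35],
    [[0, 0, 0], [0, 0, -0.12], 0.35]
  ]
}}

```text
time_s: 8.75
tool_pos: [0.517, -0.0904, 0.116]
tool_rot: [-180.0, -0.1, 165.4]
force: [-0.2, 0.4, -0.3]
grip_width: 0.0565
grasp_force: 0.0
```

```bash
python3 st.py
```

```text
8.75 [-28.3  10.6  38.9 110.8  -7.5  61.2  89.1] [ 0.517  -0.0904  0.116 ] [-1.800e+02 -1.000e-01  1.654e+02] F [-0.2  0.4 -0.3] T [ 0.031 -0.012 -0.016] 0.0
```

>>> {"op": "drive_tool", "data": {
  "moves": [
    [[-1.7, 1.1, -1], [0, 0, 0], 0.35],
    [[0, 0, 0], [0, 0, 0], 0.6],
    [[0, 0, 0], [0, 0, 0], 0.8],
    [[0, 0, 0], [0, 0, 0], 1],
    [[0, 0, 0], [0, 0, 0], 1],
    [[0, 0, 0], [0, 0, 0], 1]
  ],
  "newtons": 26
}}

```text
time_s: 9.25
tool_pos: [0.5194, -0.0898, 0.1174]
tool_rot: [-180.0, -0.0, 164.8]
force: [-1.7, -0.5, 0.5]
grip_width: 0.0375
grasp_force: 26.0
```

```bash
python3 st.py; python3 -c "
from h import *
p,d=env.read_camera('wrist');cv2.imwrite('pics/w4.png',cv2.resize(p[270:400,230:410],(720,520)))"
```

```text
9.25 [-28.4  10.7  38.9 110.5  -7.6  61.3  88.5] [ 0.5194 -0.0898  0.1174] [-180.    -0.   164.8] F [-1.7 -0.5  0.5] T [-0.287  0.056 -0.002] 25.99947159178555
```

>>> {"op": "drive_tool", "data": {
  "moves": [
    [[0, 0, 0.04], [0, 0, 0.12], 1],
    [[0, 0, 0.04], [0, 0, 0.12], 1],
    [[0, 0, 0.04], [0, 0, 0.12], 1],
    [[0, 0, 0.04], [0, 0, 0.12], 1]
  ]
}}

```text
time_s: 9.63
tool_pos: [0.5193, -0.09, 0.1172]
tool_rot: [-179.9, 0.0, 137.0]
force: [-0.2, -1.5, -0.5]
grip_width: 0.0372
grasp_force: 26.0
```

```bash
python3 st.py
```

```text
9.6333 [-31.4  11.2  42.3 110.6  -8.5  61.4  61.5] [ 0.5193 -0.09    0.1172] [-179.9    0.   137. ] F [-0.2 -1.5 -0.5] T [-0.497  0.204  0.055] 25.99199499003589
```

>>> {"op": "drive_tool", "data": {
  "moves": [
    [[0, 0, 0.04], [0, 0, 0.12], 1],
    [[0, 0, 0.04], [0, 0, 0.12], 1],
    [[0, 0, 0.04], [0, 0, 0.12], 1],
    [[0, 0, 0.04], [0, 0, 0.12], 1]
  ]
}}

```text
time_s: 9.97
tool_pos: [0.5192, -0.0901, 0.117]
tool_rot: [-179.9, 0.0, 109.5]
force: [-1.0, -2.3, 0.7]
grip_width: 0.0367
grasp_force: 26.0
```

```bash
python3 st.py
```

```text
9.9667 [-34.5  11.7  45.9 110.7  -9.5  61.5  34.9] [ 0.5192 -0.0901  0.117 ] [-179.9    0.   109.5] F [-1.  -2.3  0.7] T [-0.504  0.261  0.027] 25.991932852193713
```

>>> {"op": "drive_tool", "data": {
  "moves": [
    [[0, 0, 0.04], [0, 0, 0.12], 1],
    [[0, 0, 0.04], [0, 0, 0.12], 1],
    [[0, 0, 0.04], [0, 0, 0.12], 1],
    [[0, 0, 0.04], [0, 0, 0.12], 1]
  ]
}}

```text
time_s: 10.3
tool_pos: [0.519, -0.0901, 0.1169]
tool_rot: [-179.9, 0.1, 82.0]
force: [-1.3, -1.7, 0.3]
grip_width: 0.0372
grasp_force: 26.0
```

```bash
python3 st.py
```

```text
10.3 [-37.8  12.5  49.9 110.8 -10.7  61.6   8.6] [ 0.519  -0.0901  0.1169] [-1.799e+02  1.000e-01  8.200e+01] F [-1.3 -1.7  0.3] T [-0.626  0.421  0.012] 25.991800585761666
```

>>> {"op": "drive_tool", "data": {
  "moves": [
    [[0, 0, 0.04], [0, 0, 0.12], 1],
    [[0, 0, 0.04], [0, 0, 0.12], 1],
    [[0, 0, 0.04], [0, 0, 0.12], 1]
  ]
}}

```text
time_s: 10.55
tool_pos: [0.5189, -0.0901, 0.1167]
tool_rot: [-180.0, 0.1, 61.4]
force: [-2.7, -3.4, 1.4]
grip_width: 0.0373
grasp_force: 26.0
```

```bash
python3 st.py
```

```text
10.55 [-40.5  13.2  53.2 110.9 -11.9  61.7 -11. ] [ 0.5189 -0.0901  0.1167] [-1.80e+02  1.00e-01  6.14e+01] F [-2.7 -3.4  1.4] T [-0.537  0.51   0.073] 25.991776809096336
```

>>> {"op": "drive_tool", "data": {
  "moves": [
    [[0, 0, 0.04], [0, 0, 0.12], 1],
    [[0, 0, 0.04], [0, 0, 0.12], 1]
  ]
}}

```text
time_s: 10.72
tool_pos: [0.5194, -0.0894, 0.1168]
tool_rot: [-180.0, 0.0, 47.8]
force: [-0.7, -0.2, 0.8]
grip_width: 0.037
grasp_force: 26.0
```

```bash
python3 st.py
```

```text
10.7167 [-42.5  13.8  55.5 110.9 -12.8  61.8 -23.9] [ 0.5194 -0.0894  0.1168] [-180.     0.    47.8] F [-0.7 -0.2  0.8] T [-0.099  0.139  0.617] 25.991376489400864
```

>>> {"op": "drive_tool", "data": {
  "moves": [
    [[0, 0, 0], [0, 0, 0.08], 1],
    [[0, 0, 0], [0, 0, 0.08], 1]
  ]
}}

```text
time_s: 10.88
tool_pos: [0.5201, -0.0889, 0.1169]
tool_rot: [180.0, -0.0, 38.7]
force: [0.1, -0.9, 0.8]
grip_width: 0.0374
grasp_force: 26.0
```

```bash
python3 st.py; python3 -c "
from h import *
p,d=env.read_camera('wrist');p=cv2.resize(p[270:400,230:410],(720,520));cv2.imwrite('pics/w5.png',np.vstack([cv2.imread('pics/w4.png')[60:330],p[60:330]]))"
```

```text
10.8833 [-43.8  14.2  57.1 110.9 -13.5  61.9 -32.3] [ 0.5201 -0.0889  0.1169] [180.   -0.   38.7] F [ 0.1 -0.9  0.8] T [-0.121 -0.149  0.587] 25.99455733783543
```

View pics/w5.png

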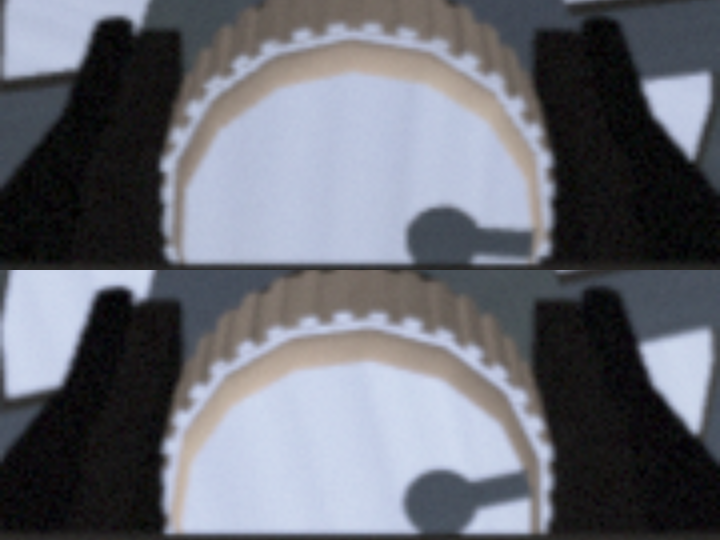

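The groove has turned about 15° in the grip (top half versus bottom half of the picture), and the torque jumped to 0.6 N m. The cap has bottomed and the pads slipped on it. I back off 90°, to yaw about 128.7.

>>> {"op": "drive_tool", "data": {
  "moves": [
    [[0, 0, 0], [0, 0, 0], 1],
    [[0, 0, 0], [0, 0, 0], 1],
    [[0, 0, -0.03], [0, 0, -0.1], 1],
    [[0, 0, -0.03], [0, 0, -0.1], 1],
    [[0, 0, -0.03], [0, 0, -0.1], 1],
    [[0, 0, -0.03], [0, 0, -0.1], 1],
    [[0, 0, -0.03], [0, 0, -0.1], 1],
    [[0, 0, -0.03], [0, 0, -0.1], 1],
    [[0, 0, -0.03], [0, 0, -0.1], 1],
    [[0, 0, -0.03], [0, 0, -0.1], 1]
  ]
}}

```text
time_s: 11.77
tool_pos: [0.5192, -0.0883, 0.1171]
tool_rot: [-179.9, -0.1, 85.0]
force: [-2.2, 3.4, 3.6]
grip_width: 0.0371
grasp_force: 26.0
```

>>> {"op": "drive_tool", "data": {
  "moves": [
    [[0, 0, -0.03], [0, 0, -0.1], 1],
    [[0, 0, -0.03], [0, 0, -0.1], 1],
    [[0, 0, -0.03], [0, 0, -0.1], 1],
    [[0, 0, -0.03], [0, 0, -0.1], 1],
    [[0, 0, -0.03], [0, 0, -0.1], 1],
    [[0, 0, -0.03], [0, 0, -0.1], 1],
    [[0, 0, -0.03], [0, 0, -0.1], 1],
    [[0, 0, -0.03], [0, 0, -0.07], 1],
    [[0, 0, 0], [0, 0, 0], 1],
    [[0, 0, 0], [0, 0, 0], 1],
    [[0, 0, 0], [0, 0, 0], 1],
    [[0, 0, 0], [0, 0, 0], 1]
  ]
}}

```text
time_s: 12.77
tool_pos: [0.5181, -0.0886, 0.1173]
tool_rot: [-179.9, -0.2, 128.8]
force: [-4.2, 1.9, 5.4]
grip_width: 0.0372
grasp_force: 26.0
```

```bash
python3 st.py; python3 -c "
from h import *
p,d=env.read_camera('wrist');p=cv2.resize(p[270:400,230:410],(720,520));cv2.imwrite('pics/w6.png',p)"
```

```text
12.7667 [-32.   11.2  43.  110.6  -8.8  61.6  53.5] [ 0.5181 -0.0886  0.1173] [-179.9   -0.2  128.8] F [-4.2  1.9  5.4] T [0.387 0.877 0.02 ] 25.999972354620695
```

View pics/w6.png

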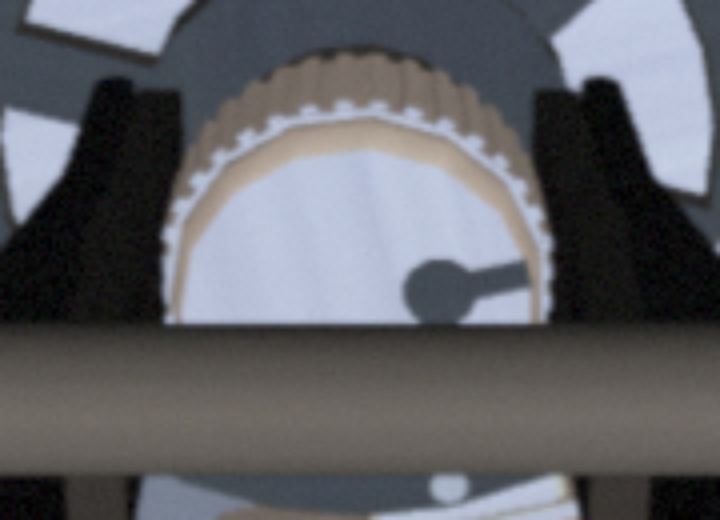

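The groove sits in the gripper exactly as it did at the stop: hole at (440,292) here, and (440,502) in the stacked view, which is the same place. There was no slip, and the cap is 90° back and gripped at 26 N. I hand in.

```bash
python3 -c "
from cell import env
print(env.sign_off())"
```

```text
the job is handed in; nothing more can be done
None
```

The cap was screwed down until it bottomed out, backed off 90°, and is still held in the gripper at 26 N per finger; the job is handed in, but sign-off returned no verdict.

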